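# Ready the hand lamp and hold it over the counting pad

## Robot

A 6-joint arm with a two-finger parallel gripper is mounted at the origin on a cart in front of the work surface, level with it; the furniture and walls round the work are solid. World frame = base frame: x ahead of the robot, y to its left, z up, the work surface at z = 0. Lengths are in m, angles in rad, forces in N, time in s.
With the tool pointing down it reaches from about 0.425 to 0.95 m from the base axis. Payload 14.7 kg.
Tool frame: the origin (TCP) lies between the finger pads; the fingertips stand 14 mm ahead of it and the grasp point (between the pads) lies 5 mm behind it; z points along the fingers, y is the line along which they close (so a half turn about z gives the same grasp; the last joint's range is limited). The gripper opens to 85 mm and grips with 20 to 120 N. Pads are 22 mm wide; open, the fingers measure 114 mm over their backs; the gripper's body (76 mm by 85 mm) begins 54 mm behind the grasp point. The pads swing forward as they close: fully open they stand 13 mm farther back than shut.
Start: joints at [-1.272, 0.48, 1.596, -0, 1.065, -0.047], TCP at [0.22, -0.612, 0.245] pointing down, gripper open.
Joint ranges: [-2.75, 2.75], [-0.82, 2.05], [0.23, 2.67], [-1.56, 4.7], [0.09, 2.69], [-2.92, 2.92]. Speed limits (rad/s): [1.89, 1.89, 2.39, 3.01, 3.01, 3.01].

## Interface

Orientations are given as a rotation vector (axis times angle).
In Python, from station import r, viewer, workorder gives the robot as it stands.
- The arm moves only by the tool move_arm, never from a script. Its argument "commands" is a list of rows, each an object of numbers: "x", "y", "z": the shift along the tool's x, y, z in units of 30 mm (1.0 is 30 mm); "roll": the turn about the tool's z in rad. A call has 1 to 12 rows; each row shifts and turns the commanded pose from where the row before left it, along the tool's axes as they then stand; what a row does not reach is not made up. A row lasts 1/12 s, in which the tool goes at most 41.7 mm and 7.16 degrees, less where a joint would pass 70% of its speed; a pose out of reach is approached as far as the arm can. A call is refused whole if a number of a shift passes 1 or a number of a turn 0.125, either way. A call with a gripper value outside its range is refused whole. "claw" is the closure, from 0 (fully open) to 1 (shut), set as the call begins (left out, the last holds). The fingers move at their own pace and stop on an object; "squeeze" is the grip in N (left out, the last holds). Time passes only in rows, so rows that do not move let the fingers close. It gives the time, the measured TCP pose, the force, the opening and the grip force at its end, in the units of the state.
- r.read_state(): the state, without advancing time (a new reading comes with each control period).
- viewer.read_camera(name): name is "scene" or "top" or "wrist"; returns a dict with "color" (384x512x3 uint8, red, green, blue), "fx", "fy", "cx", "cy" (pixels), "pose" (4x4, takes a point from camera to world coordinates). Camera axes: x right, y up, looking along -z (the intrinsics and any distortion apply to the point x, -y, -z); pixel columns grow to the right and rows downward; lengths in m; the calibration is good to about 2 mm. The wrist camera is an equidistant fisheye: a pixel r from the principal point sees the ray r / f radians off the axis. A picture is of the moment at which its call begins. There is no depth.
- workorder.close_job(): hands the job in; it is judged then, once.
Trained networks look in the newest picture that a camera, given by its name, has taken for a name from the list of things; names that differ only in an ending like _2 or _b are one class to them, and where a whole thing is asked for, a point or a joint stands for the part that bears it (a point fixed in the world has none). Each returns a list of dicts, best first, with "score" (0 to 1); they miss things now and then, are a little off and sometimes report something else, mostly with a low value. They report only what shows in the picture. A call takes as long as a camera call.
- viewer.spot_in(camera, query): "bbox" ([left, top, right, bottom] in pixels, round what is visible of it).
- viewer.regions_of(camera, query): "mask" (384x512 bool, what is visible of it) and "bbox" ([left, top, right, bottom] in pixels, round what is visible of it).
The state is a dict: "time": time; "qpos": joint angles; "dq": joint speeds; "joint_efforts": joint torques, N m; "eef_pos": TCP position; "eef_rot": TCP orientation; "force": force on the tool from outside, world axes, zero at the start; "moment": the same for the moment, N m; "finger_gap": finger opening in m; "grasp_force": force on a finger pad.
Only numpy, scipy, OpenCV 4.12 (cv2) and the standard library are available. Lean on these libraries where they do the work, as an engineer would, in place of code of your own. Each camera call takes 0.05 s, during which the arm holds its last target. There are 200 camera calls.

## Task

Slide the battery along the hand lamp's shoe, towards the holder, until it clicks home while the lamp still stands in its leaning holder. Then draw the lamp out of the holder, turn it level with its window facing down and its window over the middle of the white counting pad, 10 to 30 cm above the worktop, and finish still holding it there, with the battery still home. Leave the pad where it lies and the small bottle standing in its place.

Things in the scene. Friction and masses are not known exactly. Their poses are not given: they have to be found in the camera images.
- lamp: white bar lamp, 24 mm thick (x), 32 wide (y), 160 long (z), 0.2 to 0.35 kg. Origin: centre of its head end, at the bottom of the pocket; z runs to the butt. In the holder it leans 45 degrees, butt up and towards the robot, its -x face (window near the head, battery near the butt) down and to the robot; at the end that face looks straight down. Grip it across y, from above
- lamp_grip (a point): middle of the lamp's cross-section 105 mm from the head end, a good place to grip (32 mm wide); its frame is the lamp's
- lamp_window (a point): middle of the lamp's window, on the -x face 25 mm from the head end (80 mm from the grip point along -z of the lamp)
- battery (a joint): how far (m) the black battery block (12 x 24 x 60 mm, captive on rails on the lamp's -x face) stands out of home: 0 home, 0.014 to 0.026 at the start, 0.03 limit. Friction about 1.2 N; a sprung detent from 0.0085 takes about 6 N to pass, it snaps home below 0.003, firm stop at 0. Push along the lamp's -z (down, away from the robot); the holder backs the lamp up
- battery_end (a point): middle of the battery's outer end face (12 x 24 mm, square to the lamp's z), the face to push; it lies 19 mm from the lamp's centre line on the -x side, and with the battery home stands 6 mm beyond the lamp's butt end
- holder: fixed aluminium holder, dark foot plate 140 x 90 x 8 mm. Origin: centre of the plate's underside; the lamp's butt leans to its -x. The pocket leans 45 degrees, holds the lamp's lowest 55 to 60 mm with 1.5 mm play each side in width, 3 mm in all in thickness; 43 mm wide outside; a tongue 26 mm wide, 4 mm thick lies under the lamp up to 90 mm from the head end
- holder_pocket (a point): middle of the pocket's floor, where the lamp's head end sits (30 mm from the holder's origin along its +x, 38 mm up)
- count_pad: white counting pad, a flat case 161 x 84 x 16 mm lying loose on the worktop, long side along its x. Origin: centre of its underside
- stain_bottle: small dark bottle with a white cap, 38 mm across, 85 mm tall, standing loose behind the gap between holder and pad; not to be disturbed. Origin: centre of its underside

How it is judged:
By the outcome, as a careful person would: the job done as asked, in the order asked, and still so for the second after the job is handed in, while the arm keeps its last pose, push and grip.
It also fails if it takes over 38 s, if anything falls off the work surface, if the arm or the gripper's body presses on something with over 40 N, if the wrist force passes 120 N, or if a joint passes its speed limit or range.

## Working session

There is one attempt and no reset: what is moved stays moved. The work goes in short steps, Python scripts to look and compute and a tool call to move; the robot and the scene stay as the last step left them, time stands still between calls to the robot, and variables do not carry over. Pictures are saved under pics/ and viewed, at most 10 in all, crops included, and the job is handed in when it is done.

Besides the shell and the picture viewer there is one more tool, called after ">>>" in YAML: its name, and indented under it one key for each argument. move_arm: Moves the arm, as the interface text tells. Its arguments: {"type":"object","properties":{"commands":{"type":"array"},"claw":{"type":"number"},"squeeze":{"type":"number"}},"required":["commands"]}

```bash
ls; mkdir -p pics
cat > first.py <<'E'
from station import r, viewer
import cv2, numpy as np, pickle
s=r.read_state(); print(s['time'],s['eef_pos'],s['eef_rot'],s['finger_gap'])
D={}
for c in ['scene','top']:
    im=viewer.read_camera(c); D[c]=im
    print(c,im['fx'],im['fy'],im['cx'],im['cy'],im['pose'].round(3).tolist(),[k for k in im])
    col=im['color'][:,:,::-1].copy()
    D[c+'_r']={}
    for q in ['lamp','battery','holder','count_pad','stain_bottle']:
        R=viewer.regions_of(c,q); D[c+'_r'][q]=R
        for x in R[:2]: print(c,q,round(x['score'],2),x['bbox'])
    cv2.imwrite(f'pics/{c}0.png',cv2.resize(col,(768,576),interpolation=cv2.INTER_CUBIC))
pickle.dump(D,open('d0.pkl','wb'))
E
python3 first.py
```

```text
pics
0.0 [ 0.22024463 -0.61115218  0.24467412] [-3.09358759e+00 -5.40403820e-01  2.26564054e-04] 0.08549216275210092
scene 385.6195531614926 385.6195531614926 249.48515224650316 190.19678201354571 [[0.903, 0.216, -0.372, 0.295], [-0.43, 0.479, -0.765, -0.657], [0.013, 0.851, 0.525, 0.548], [0.0, 0.0, 0.0, 1.0]] ['color', 'fx', 'fy', 'cx', 'cy', 'pose']
scene lamp 0.76 [245.0, 201.0, 304.2, 240.2]
scene lamp 0.68 [258.5, 220.3, 334.9, 283.3]
scene battery 0.5 [247.7, 212.7, 275.3, 234.1]
scene holder 0.95 [261.4, 220.3, 335.9, 285.6]
scene count_pad 0.72 [211.0, 182.2, 278.3, 205.6]
scene stain_bottle 0.8 [278.5, 186.1, 297.3, 217.8]
top 439.3856209610625 439.3856209610625 255.38944035470965 193.27038779228062 [[-0.025, 0.997, -0.076, 0.524], [-1.0, -0.025, 0.01, -0.033], [0.008, 0.076, 0.997, 1.027], [0.0, 0.0, 0.0, 1.0]] ['color', 'fx', 'fy', 'cx', 'cy', 'pose']
top lamp 0.81 [297.6, 166.2, 322.5, 219.5]
top battery 0.67 [307.3, 207.0, 315.4, 220.6]
top holder 0.94 [279.1, 147.5, 320.9, 201.1]
top count_pad 0.94 [156.4, 134.6, 209.1, 208.3]
top stain_bottle 0.58 [233.2, 147.9, 252.0, 156.3]
```

View pics/scene0.png

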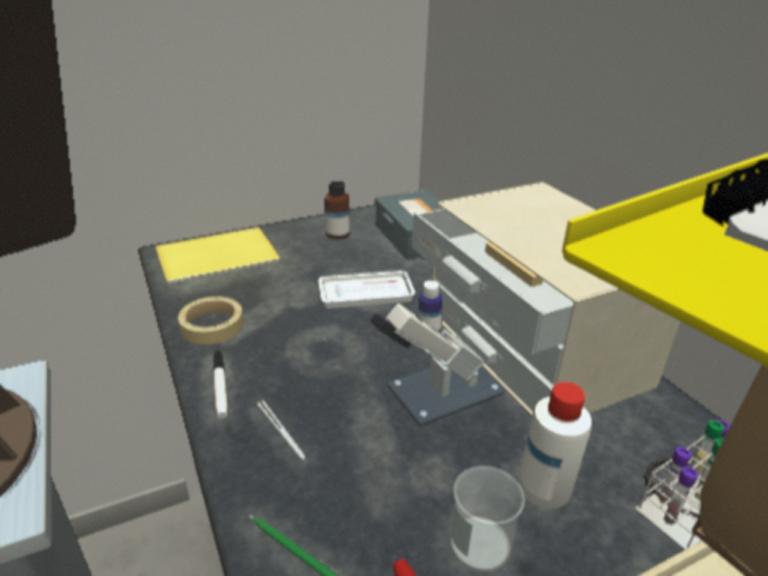

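View pics/top0.png

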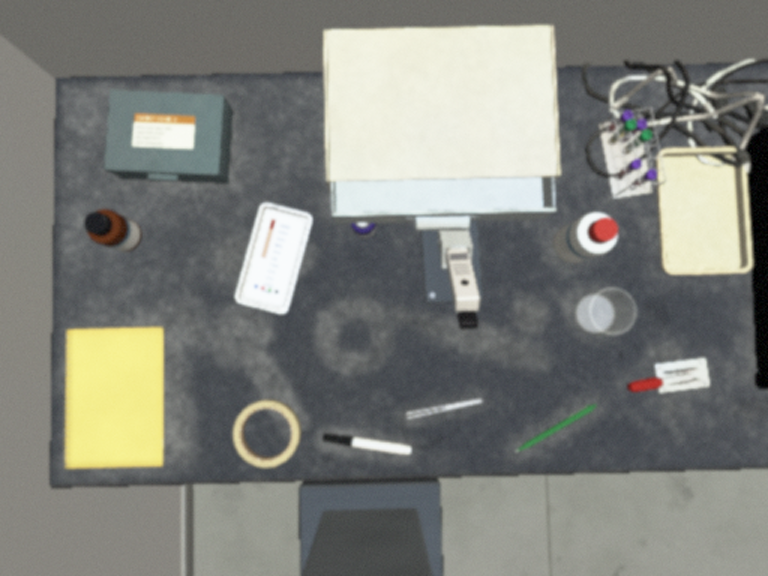

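The scene view shows the lamp leaning in its holder at about (430,340), with the black battery at (390,325), the pad at (365,288) and the bottle at (430,300). In the top view the battery is at (468,320), the lamp runs up to (455,235), the pad is at (273,258) and the bottle cap at (363,228) beside the cabinet. Next I'll fit the geometry to the masks.

```bash
cat > geo.py <<'E'
import numpy as np, cv2
from scipy.spatial.transform import Rotation as Ro
def project(im,P,fish=False):
    T=np.linalg.inv(im['pose']); p=np.atleast_2d(P)@T[:3,:3].T+T[:3,3]
    X,Y,Z=p[:,0],-p[:,1],-p[:,2]
    if fish:
        rr=np.hypot(X,Y); th=np.arctan2(rr,Z); k=th/np.maximum(rr,1e-9)
        return np.c_[im['cx']+im['fx']*k*X, im['cy']+im['fy']*k*Y]
    return np.c_[im['cx']+im['fx']*X/Z, im['cy']+im['fy']*Y/Z]
def to_plane(im,uv,z):
    uv=np.atleast_2d(uv); d=np.c_[(uv[:,0]-im['cx'])/im['fx'],-(uv[:,1]-im['cy'])/im['fy'],-np.ones(len(uv))]@im['pose'][:3,:3].T
    o=im['pose'][:3,3]; return o+d*((z-o[2])/d[:,2])[:,None]
def box(lo,hi): return np.array([[x,y,z] for x in (lo[0],hi[0]) for y in (lo[1],hi[1]) for z in (lo[2],hi[2])])
s=np.sqrt(.5)
def holderT(h): # x,y,yaw
    T=np.eye(4); T[:3,:3]=Ro.from_euler('z',h[2]).as_matrix(); T[:2,3]=h[:2]; return T
def lampT(h): # in world; lamp z=(-s,0,s), x=(s,0,s), y=(0,1,0)... right-handed: y=z×x
    L=np.eye(4); x=np.array([s,0,s]); z=np.array([-s,0,s]); L[:3,:3]=np.c_[x,np.cross(z,x),z]; L[:3,3]=[.03,0,.038]
    return holderT(h)@L
def tf(T,P): return np.atleast_2d(P)@T[:3,:3].T+T[:3,3]
LB=lambda a=.058: box([-.012,-.016,a],[.012,.016,.16])
BB=lambda b: box([-.025,-.012,.106+b],[-.013,.012,.166+b])
PL=box([-.07,-.045,0],[.07,.045,.008])
E
cat > fit.py <<'E'
import pickle; from geo import *; from scipy.optimize import minimize
D=pickle.load(open('d0.pkl','rb'))
def hull(im,P,K=4):
    m=np.zeros((384*K,512*K),np.uint8); c=cv2.convexHull((project(im,P)*K+K/2).astype(np.float32)).round().astype(np.int32)
    cv2.fillConvexPoly(m,c,1); return m
def ren(im,parts,shp=4):
    m=0
    for P in parts: m=np.maximum(m,hull(im,P))
    return cv2.resize(m.astype(np.float32),(512,384),interpolation=cv2.INTER_AREA)
iou=lambda a,b: np.minimum(a,b).sum()/np.maximum(a,b).sum()
mk={c:D[c+'_r'] for c in('top','scene')}
M={(c,q):mk[c][q][0]['mask'].astype(np.float32) for c in('top','scene') for q in('lamp','battery')}
def cost(p,info=False):
    h=p[:3]; b=p[3]; T=lampT(h); o=[]
    for c in('top','scene'):
        im=D[c]; o.append(iou(ren(im,[tf(T,LB()),tf(T,BB(b))]),M[c,'lamp']))
    return o if info else -sum(o)
im=D['top']
g=to_plane(im,[[468/1.5,320/1.5],[455/1.5,235/1.5]],.12); print(g.round(3))
best=None
for yaw in(0,.1,.2,-.1):
    x0=np.r_[g[0][0]+.11,g.mean(0)[1],yaw,.02]
    r=minimize(cost,x0,method='Nelder-Mead',options=dict(initial_simplex=x0+np.vstack([np.zeros(4),np.diag([.015,.015,.1,.006])]),xatol=1e-4,fatol=1e-4))
    if best is None or r.fun<best.fun: best=r
    print(r.x.round(4),r.fun)
h=best.x; print(cost(h,True)); T=lampT(h)
np.save('h.npy',h)
print('grip',tf(T,[0,0,.105]),'bend',tf(T,[-.019,0,.166+h[3]]))
m=mk['top']['count_pad'][0]['mask'].astype(np.uint8)
pts=np.argwhere(m)[:,::-1].astype(float); w=to_plane(im,pts,.014)[:,:2]; rc=cv2.minAreaRect((w*1000).astype(np.float32)); print('pad',rc)
bm=mk['top']['stain_bottle'][0]['bbox']; print('bottle',to_plane(im,[[(bm[0]+bm[2])/2,bm[3]]],.08))
out=[]
for c,cr in(('top',(130,100,340,250)),('scene',(200,160,350,300))):
    i=D[c]; k=4 if c=='top' else 4; u=cv2.resize(i['color'][:,:,::-1],None,fx=4,fy=4)
    for P,col in((tf(T,LB(0)),(0,0,255)),(tf(T,BB(h[3])),(0,255,0)),(tf(holderT(h),PL),(255,0,0))):
        cv2.polylines(u,[cv2.convexHull((project(i,P)*4+2).astype(np.float32)).round().astype(int)],True,col,1)
    out.append(cv2.resize(u[cr[1]*4:cr[3]*4,cr[0]*4:cr[2]*4],(400,400)))
cv2.imwrite('pics/ov.png',np.hstack(out))
E
python3 fit.py
```

```text
[[ 0.549 -0.158  0.12 ]
 [ 0.667 -0.144  0.12 ]]
[ 0.6542 -0.1484  0.0508  0.0154] -1.8314625024795532
[ 0.655  -0.1489  0.0554  0.021 ] -1.7830545902252197
[ 0.6541 -0.15    0.0334  0.0146] -1.8346326351165771
[ 0.6549 -0.1499  0.0342  0.0173] -1.8247971534729004
[np.float32(0.92563885), np.float32(0.90899384)]
grip [[ 0.60987249 -0.15149982  0.11224621]] bend [[ 0.54298345 -0.15373517  0.15230253]]
pad ((655.7775268554688, 125.2884521484375), (85.95003509521484, 162.0877685546875), 74.26941680908203)
bottle [[ 0.67778819 -0.01656409  0.08      ]]
```

View pics/ov.png

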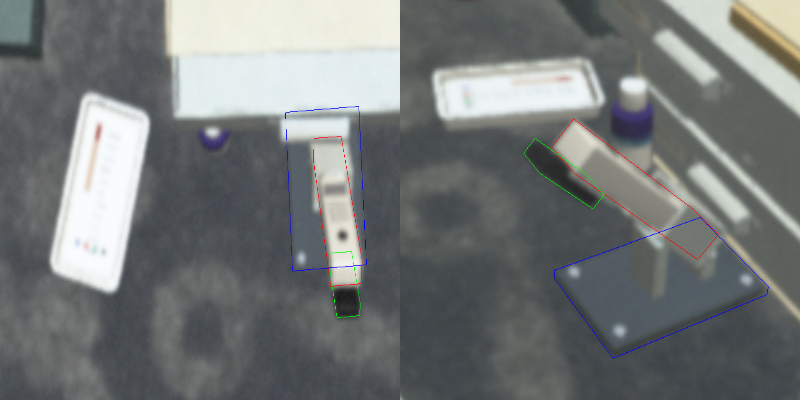

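Both overlays fit well. I'll roll to line up with the lamp and go to a staging point in front of the battery end with the claw shut.

>>> move_arm:
  commands:
    - {"roll": 0.103}
    - {"roll": 0.103}
    - {"roll": 0.103}
    - {"x": 0.68,"y": -1}
    - {"x": 0.68,"y": -1}
    - {"x": 0.68,"y": -1}
    - {"x": 0.68,"y": -1}
    - {"x": 0.68,"y": -1}
    - {"x": 0.68,"y": -1}
    - {"x": 0.68,"y": -1}
    - {"x": 0.68,"y": -1}
    - {"x": 0.68,"y": -1}
  claw: 1
  squeeze: 30

```text
invalid input at $.commands[0]: expected keys x, y, z, roll
```

>>> move_arm:
  commands:
    - {"x": 0.6,"y": -1}
    - {"x": 0.6,"y": -1}
    - {"x": 0.6,"y": -1}
    - {"x": 0.6,"y": -1}
    - {"x": 0.6,"y": -1}
    - {}
    - {}

```text
invalid input at $.commands[0]: expected keys x, y, z, roll
```

All four keys are needed in every row.

>>> move_arm:
  commands:
    - {"x": 0,"y": 0,"z": 0,"roll": 0.103}
    - {"x": 0,"y": 0,"z": 0,"roll": 0.103}
    - {"x": 0,"y": 0,"z": 0,"roll": 0.103}
    - {"x": 0.68,"y": -1,"z": 0,"roll": 0}
    - {"x": 0.68,"y": -1,"z": 0,"roll": 0}
    - {"x": 0.68,"y": -1,"z": 0,"roll": 0}
    - {"x": 0.68,"y": -1,"z": 0,"roll": 0}
    - {"x": 0.68,"y": -1,"z": 0,"roll": 0}
    - {"x": 0.68,"y": -1,"z": 0,"roll": 0}
    - {"x": 0.68,"y": -1,"z": 0,"roll": 0}
    - {"x": 0.68,"y": -1,"z": 0,"roll": 0}
    - {"x": 0.68,"y": -1,"z": 0,"roll": 0}
  claw: 1
  squeeze: 30

```text
time: 1.6
eef_pos: [0.3945, -0.3334, 0.2455]
eef_rot: [3.141, 0.057, 0.001]
force: [1.2, -1.2, -0.5]
finger_gap: -0.0002
grasp_force: 0.0
```

>>> move_arm:
  commands:
    - {"x": 0.65,"y": -1,"z": 0,"roll": 0}
    - {"x": 0.65,"y": -1,"z": 0,"roll": 0}
    - {"x": 0.65,"y": -1,"z": 0,"roll": 0}
    - {"x": 0.65,"y": -1,"z": 0,"roll": 0}
    - {"x": 0.65,"y": -1,"z": 0,"roll": 0}
    - {"x": 0,"y": 0,"z": 0,"roll": 0}
    - {"x": 0,"y": 0,"z": 0,"roll": 0}

```text
time: 2.18
eef_pos: [0.4866, -0.1798, 0.2454]
eef_rot: [3.141, 0.063, 0.0]
force: [-0.9, -0.7, -0.2]
finger_gap: 0.0002
grasp_force: 0.0
```

```bash
cat > wr.py <<'E'
import sys; from geo import *; from station import r, viewer
h=np.load('h.npy'); im=viewer.read_camera('wrist'); s_=r.read_state(); print(s_['time'],s_['eef_pos'],s_['eef_rot'])
import pickle; pickle.dump(im,open(sys.argv[1]+'.pkl','wb'))
T=lampT(h); u=cv2.resize(im['color'][:,:,::-1],None,fx=1.5,fy=1.5).copy()
def edges(P,col):
    q=project(im,P,True)*1.5
    for i in range(8):
        for j in range(i+1,8):
            if bin(i^j).count('1')==1: cv2.line(u,tuple(q[i].astype(int)),tuple(q[j].astype(int)),col,1)
edges(tf(T,LB(0)),(0,0,255)); edges(tf(T,BB(h[3])),(0,255,0)); edges(tf(holderT(h),PL),(255,0,0))
cv2.imwrite('pics/'+sys.argv[1]+'.png',u)
E
python3 wr.py w1
```

```text
2.2333 [ 0.48598614 -0.18091147  0.24530791] [ 3.14082877e+00  6.08760998e-02 -1.47854851e-04]
```

View pics/w1.png

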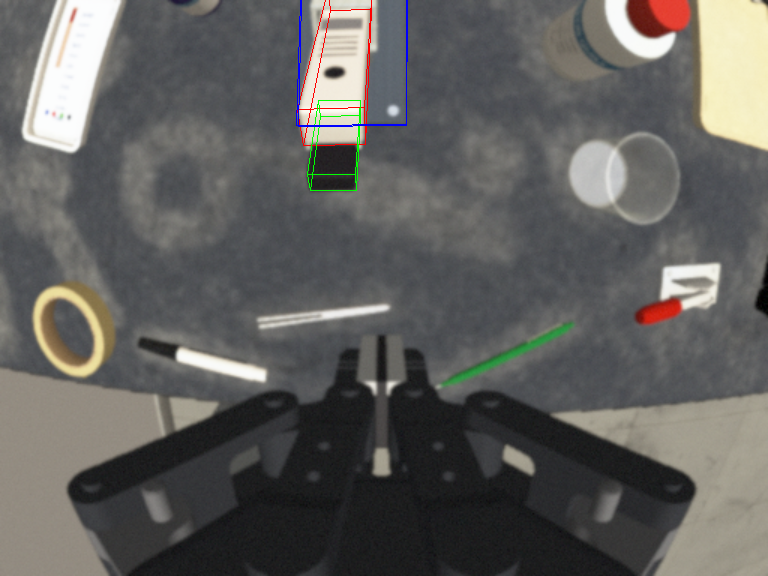

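The wrist overlay agrees within about 2 mm (battery end at about (333,190)). Now I'll stage and approach.

>>> move_arm:
  commands:
    - {"x": 0.44,"y": -0.44,"z": 0,"roll": 0}
    - {"x": 0.44,"y": -0.44,"z": 0,"roll": 0}
    - {"x": 0,"y": 0,"z": 0.65,"roll": 0}
    - {"x": 0,"y": 0,"z": 0.65,"roll": 0}
    - {"x": 0,"y": 0,"z": 0.65,"roll": 0}
    - {"x": 0,"y": 0,"z": 0,"roll": 0}
    - {"x": 0,"y": 0,"z": 0,"roll": 0}
    - {"x": 0,"y": 0,"z": 0,"roll": 0}

```text
time: 2.9
eef_pos: [0.5114, -0.155, 0.1877]
eef_rot: [3.141, 0.056, 0.001]
force: [0.4, 0.1, 0.3]
finger_gap: -0.0002
grasp_force: 0.0
```

>>> move_arm:
  commands:
    - {"x": 0.2,"y": 0,"z": 0.2,"roll": 0}
    - {"x": 0.2,"y": 0,"z": 0.2,"roll": 0}
    - {"x": 0.1,"y": 0,"z": 0.1,"roll": 0}
    - {"x": 0,"y": 0,"z": 0,"roll": 0}
    - {"x": 0,"y": 0,"z": 0,"roll": 0}

```text
time: 3.32
eef_pos: [0.5263, -0.1534, 0.1716]
eef_rot: [-3.141, -0.058, 0.001]
force: [0.3, -0.3, -0.0]
finger_gap: -0.0002
grasp_force: 0.0
```

>>> move_arm:
  commands:
    - {"x": 0.1,"y": 0,"z": 0.1,"roll": 0}
    - {"x": 0.1,"y": 0,"z": 0.1,"roll": 0}
    - {"x": 0.05,"y": 0,"z": 0.05,"roll": 0}
    - {"x": 0,"y": 0,"z": 0,"roll": 0}
    - {"x": 0,"y": 0,"z": 0,"roll": 0}

```text
time: 3.73
eef_pos: [0.5337, -0.1532, 0.1642]
eef_rot: [-3.141, -0.058, 0.0]
force: [-0.4, -0.6, -0.3]
finger_gap: 0.0003
grasp_force: 0.0
```

>>> move_arm:
  commands:
    - {"x": 0.05,"y": 0,"z": 0.05,"roll": 0}
    - {"x": 0.05,"y": 0,"z": 0.05,"roll": 0}
    - {"x": 0,"y": 0,"z": 0,"roll": 0}
    - {"x": 0,"y": 0,"z": 0,"roll": 0}

```text
time: 4.07
eef_pos: [0.5368, -0.1532, 0.1612]
eef_rot: [3.141, 0.058, 0.0]
force: [-0.8, 0.6, 0.2]
finger_gap: 0.0
grasp_force: 0.0
```

>>> move_arm:
  commands:
    - {"x": 0.05,"y": 0,"z": 0.05,"roll": 0}
    - {"x": 0.05,"y": 0,"z": 0.05,"roll": 0}
    - {"x": 0,"y": 0,"z": 0,"roll": 0}
    - {"x": 0,"y": 0,"z": 0,"roll": 0}

```text
time: 4.4
eef_pos: [0.5398, -0.1531, 0.1582]
eef_rot: [3.141, 0.058, 0.0]
force: [0.7, 0.4, -0.3]
finger_gap: 0.0002
grasp_force: 0.0
```

>>> move_arm:
  commands:
    - {"x": 0.05,"y": 0,"z": 0.05,"roll": 0}
    - {"x": 0.05,"y": 0,"z": 0.05,"roll": 0}
    - {"x": 0,"y": 0,"z": 0,"roll": 0}

```text
time: 4.65
eef_pos: [0.543, -0.1529, 0.1551]
eef_rot: [3.141, 0.058, 0.0]
force: [-0.9, 0.6, 0.2]
finger_gap: -0.0003
grasp_force: 0.0
```

```bash
cat > wv.py <<'E'
import sys,cv2
from station import viewer
c,n,x0,y0,x1,y1,k=sys.argv[1],sys.argv[2],*map(int,sys.argv[3:8])
im=viewer.read_camera(c)['color'][y0:y1,x0:x1,::-1]; cv2.imwrite(f'pics/{n}.png',cv2.resize(im,None,fx=k,fy=k,interpolation=cv2.INTER_CUBIC))
E
python3 wv.py scene s1 190 130 350 290 4
```

```text
(no output)
```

View pics/s1.png

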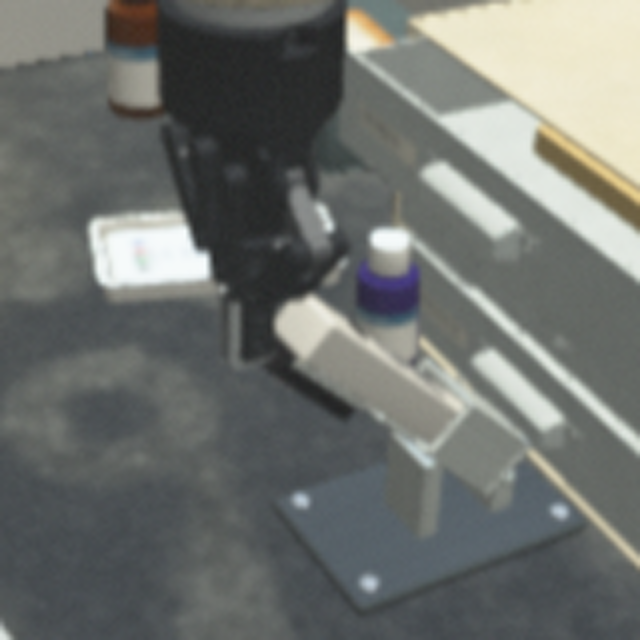

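The fingertip (about (250,355)) is at the battery end, just below the lamp's butt. I'll continue in small steps until the force rises.

>>> move_arm:
  commands:
    - {"x": 0.05,"y": 0,"z": 0.05,"roll": 0}
    - {"x": 0.05,"y": 0,"z": 0.05,"roll": 0}
    - {"x": 0,"y": 0,"z": 0,"roll": 0}

```text
time: 4.95
eef_pos: [0.5431, -0.1528, 0.153]
eef_rot: [-3.141, -0.059, 0.008]
force: [-23.7, -2.4, 35.9]
finger_gap: -0.0003
grasp_force: 21.4
```

>>> move_arm:
  commands:
    - {"x": 0.05,"y": 0,"z": 0.05,"roll": 0}
    - {"x": 0,"y": 0,"z": 0,"roll": 0}

```text
time: 5.12
eef_pos: [0.5432, -0.1527, 0.1523]
eef_rot: [-3.14, -0.059, 0.011]
force: [-38.4, -2.4, 59.8]
finger_gap: -0.0001
grasp_force: 34.8
```

>>> move_arm:
  commands:
    - {"x": 0.05,"y": 0,"z": 0.05,"roll": 0}
    - {"x": 0,"y": 0,"z": 0,"roll": 0}

```text
time: 5.28
eef_pos: [0.5429, -0.1526, 0.1513]
eef_rot: [-3.14, -0.059, 0.015]
force: [-52.2, -3.6, 76.7]
finger_gap: -0.0005
grasp_force: 45.3
```

>>> move_arm:
  commands:
    - {"x": -0.12,"y": 0,"z": -0.12,"roll": 0}
    - {"x": -0.3,"y": 0,"z": -0.3,"roll": 0}
    - {"x": -0.8,"y": 0,"z": -0.3,"roll": 0}
    - {"x": -0.8,"y": 0,"z": -0.3,"roll": 0}
    - {"x": 0,"y": 0,"z": 0,"roll": 0}
    - {"x": 0,"y": 0,"z": 0,"roll": 0}
  claw: 0.3

```text
time: 5.78
eef_pos: [0.4877, -0.1551, 0.1806]
eef_rot: [3.141, 0.057, 0.002]
force: [0.9, -0.4, 0.5]
finger_gap: 0.0597
grasp_force: 0.0
```

```bash
cat > m.py <<'E'
import cv2; from geo import *; from station import viewer
h=np.load('h.npy').copy(); h[3]=0; T=lampT(h); out=[]
for c in('scene','wrist'):
    im=viewer.read_camera(c); f=c=='wrist'; K=5
    B=tf(T,BB(0)); L=tf(T,LB(.05)); u=cv2.resize(im['color'][:,:,::-1],None,fx=K,fy=K,interpolation=cv2.INTER_CUBIC).copy()
    for P,col in((L,(0,0,255)),(B,(0,255,0))):
        q=project(im,P,f)*K+K/2
        for i in range(8):
            for j in range(i+1,8):
                if bin(i^j).count('1')==1: cv2.line(u,tuple(q[i].astype(int)),tuple(q[j].astype(int)),col,1)
    c0=(project(im,tf(T,[-.01,0,.15]),f)*K)[0].astype(int); x=max(0,min(c0[0]-200,512*K-400)); y=max(0,min(c0[1]-200,384*K-400))
    out.append(u[y:y+400,x:x+400])
cv2.imwrite('pics/m1.png',np.hstack(out))
E
python3 m.py
```

```text
(no output)
```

View pics/m1.png

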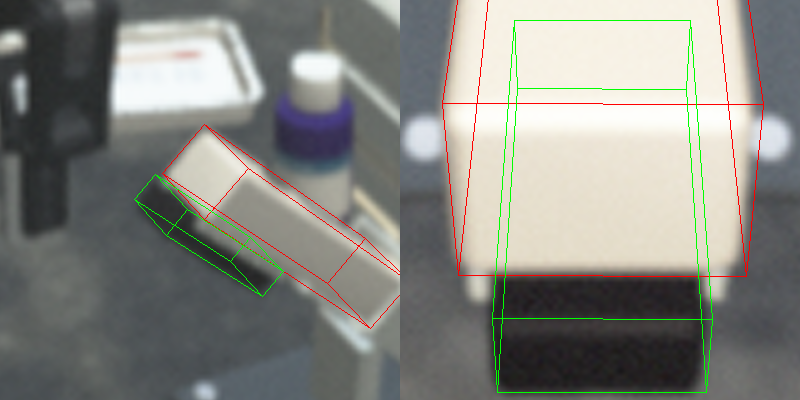

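The battery is home: its end matches the modelled home outline in both views, and the push ended on a firm stop. Next I'll grip the lamp.

>>> move_arm:
  commands:
    - {"x": 0,"y": 0,"z": -1,"roll": 0}
    - {"x": 0,"y": 0,"z": -1,"roll": 0}
    - {"x": 1,"y": 0,"z": 0,"roll": 0}
    - {"x": 1,"y": 0,"z": 0,"roll": 0}
    - {"x": 1,"y": 0,"z": 0,"roll": 0}
    - {"x": 1,"y": 0,"z": 0,"roll": 0}
    - {"x": 0.07,"y": 0.03,"z": 0,"roll": 0}
    - {"x": 0,"y": 0,"z": 0,"roll": 0}
    - {"x": 0,"y": 0,"z": 0,"roll": 0}
  claw: 0

```text
time: 6.63
eef_pos: [0.61, -0.1511, 0.239]
eef_rot: [-3.141, -0.059, 0.002]
force: [-1.0, 0.1, -0.2]
finger_gap: 0.0853
grasp_force: 0.0
```

>>> move_arm:
  commands:
    - {"x": 0,"y": 0,"z": 0.8,"roll": 0}
    - {"x": 0,"y": 0,"z": 0.8,"roll": 0}
    - {"x": 0,"y": 0,"z": 0.8,"roll": 0}
    - {"x": 0,"y": 0,"z": 0.8,"roll": 0}
    - {"x": 0,"y": 0,"z": 0.7,"roll": 0}
    - {"x": 0,"y": 0,"z": 0.4,"roll": 0}
    - {"x": 0,"y": 0,"z": 0,"roll": 0}
    - {"x": 0,"y": 0,"z": 0,"roll": 0}

```text
time: 7.3
eef_pos: [0.6097, -0.1514, 0.111]
eef_rot: [-3.141, -0.057, 0.001]
force: [0.4, 0.2, 1.0]
finger_gap: 0.0853
grasp_force: 0.0
```

>>> move_arm:
  commands:
    - {"x": 0,"y": 0,"z": 0,"roll": 0}
    - {"x": 0,"y": 0,"z": 0,"roll": 0}
    - {"x": 0,"y": 0,"z": 0,"roll": 0}
    - {"x": 0,"y": 0,"z": 0,"roll": 0}
    - {"x": 0,"y": 0,"z": 0,"roll": 0}
    - {"x": 0,"y": 0,"z": 0,"roll": 0}
  claw: 1
  squeeze: 50

```text
time: 7.8
eef_pos: [0.6106, -0.1514, 0.1117]
eef_rot: [3.141, 0.058, 0.002]
force: [-2.7, 1.2, 8.1]
finger_gap: 0.0315
grasp_force: 48.8
```

>>> move_arm:
  commands:
    - {"x": -0.1,"y": 0,"z": -0.1,"roll": 0}
    - {"x": -0.2,"y": 0,"z": -0.2,"roll": 0}
    - {"x": -0.2,"y": 0,"z": -0.2,"roll": 0}
    - {"x": 0,"y": 0,"z": 0,"roll": 0}

```text
time: 8.13
eef_pos: [0.5947, -0.1521, 0.1272]
eef_rot: [3.141, 0.058, 0.001]
force: [1.9, -0.4, 1.5]
finger_gap: 0.0311
grasp_force: 49.6
```

>>> move_arm:
  commands:
    - {"x": -0.23,"y": 0,"z": -0.23,"roll": 0}
    - {"x": -0.23,"y": 0,"z": -0.23,"roll": 0}
    - {"x": -0.23,"y": 0,"z": -0.23,"roll": 0}
    - {"x": -0.23,"y": 0,"z": -0.23,"roll": 0}
    - {"x": -0.23,"y": 0,"z": -0.23,"roll": 0}
    - {"x": -0.22,"y": 0,"z": -0.22,"roll": 0}
    - {"x": 0,"y": 0,"z": 0,"roll": 0}

```text
time: 8.72
eef_pos: [0.5528, -0.1535, 0.1683]
eef_rot: [3.141, 0.058, -0.0]
force: [0.5, -0.4, -2.2]
finger_gap: 0.0311
grasp_force: 49.6
```

```bash
python3 wv.py scene s2 190 130 350 290 4
```

```text
(no output)
```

View pics/s2.png

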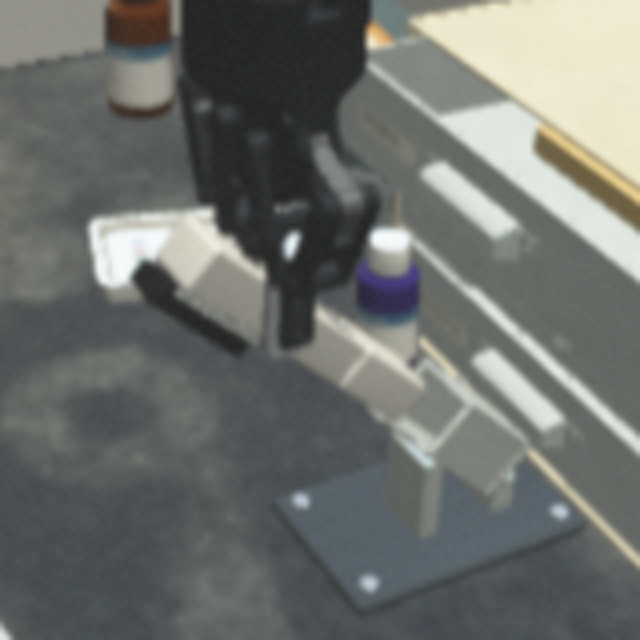

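The lamp's head (about (405,395)) is clear of the pocket and sits over the tongue tip. I'll ease the grip and pivot the lamp against the tongue tip by moving the gripper on an arc.

>>> move_arm:
  commands:
    - {"x": 0,"y": 0,"z": 0,"roll": 0}
    - {"x": -0.13,"y": 0,"z": 0.12,"roll": 0}
    - {"x": -0.13,"y": 0,"z": 0.12,"roll": 0}
    - {"x": -0.12,"y": 0,"z": 0.12,"roll": 0}
    - {"x": 0,"y": 0,"z": 0,"roll": 0}
  squeeze: 25

```text
time: 9.18
eef_pos: [0.5417, -0.1538, 0.1552]
eef_rot: [-3.141, -0.058, 0.002]
force: [3.0, 0.3, -1.9]
finger_gap: 0.0312
grasp_force: 47.9
```

>>> move_arm:
  commands:
    - {"x": -0.12,"y": 0,"z": 0.16,"roll": 0}
    - {"x": -0.12,"y": 0,"z": 0.16,"roll": 0}
    - {"x": -0.11,"y": 0,"z": 0.16,"roll": 0}
    - {"x": -0.1,"y": 0,"z": 0.16,"roll": 0}
    - {"x": 0,"y": 0,"z": 0,"roll": 0}

```text
time: 9.6
eef_pos: [0.528, -0.1542, 0.1358]
eef_rot: [-3.141, -0.057, 0.003]
force: [0.2, -1.4, 1.2]
finger_gap: 0.0313
grasp_force: 46.6
```

```bash
python3 wv.py scene s3 190 130 350 290 4
```

```text
(no output)
```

View pics/s3.png

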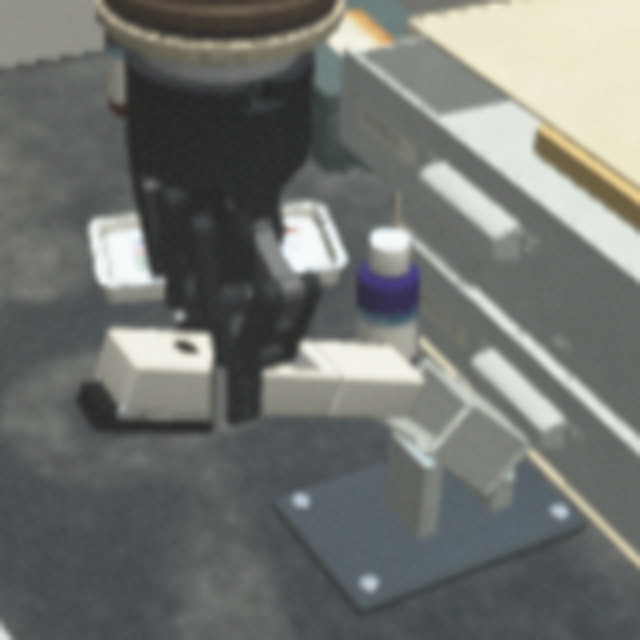

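The pivot is working: the lamp has turned roughly halfway. I'll finish the arc.

>>> move_arm:
  commands:
    - {"x": -0.12,"y": 0,"z": 0.2,"roll": 0}
    - {"x": -0.1,"y": 0,"z": 0.2,"roll": 0}
    - {"x": -0.07,"y": 0,"z": 0.2,"roll": 0}
    - {"x": -0.05,"y": 0,"z": 0.2,"roll": 0}
    - {"x": -0.03,"y": 0,"z": 0.2,"roll": 0}
    - {"x": 0,"y": 0,"z": 0,"roll": 0}

```text
time: 10.15
eef_pos: [0.5172, -0.1545, 0.1056]
eef_rot: [-3.14, -0.058, 0.003]
force: [-1.8, -0.7, 0.5]
finger_gap: 0.0315
grasp_force: 46.2
```

```bash
cat > ang.py <<'E'
# fit lamp pose (offset in tool frame x,z along lamp plane + pitch) to the masks of both fixed cameras
import sys; from geo import *; from station import r, viewer; from scipy.optimize import minimize
s_=r.read_state(); p=np.array(s_['eef_pos']); R=Ro.from_rotvec(s_['eef_rot']).as_matrix(); print(s_['time'],p)
ims={};M={}
for c in('scene','top'):
    ims[c]=viewer.read_camera(c)
    for q in('lamp','battery'):
        g=viewer.regions_of(c,q); print(c,q,[(round(x['score'],2),np.round(x['bbox']).tolist()) for x in g[:2]])
        if g: M[c,q]=g[0]['mask']
fw=R[:,0]; fw=np.r_[fw[:2],0]/np.hypot(*fw[:2]); lat=np.cross([0,0,1],fw)
def T(v): # v: dx along fw (m), dz, pitch (0=level, head ahead; + = head up), lamp centre at grip point
    th=v[2]; z=-np.cos(th)*fw-np.array([0,0,np.sin(th)]); x=np.array([0,0,np.cos(th)])-np.sin(th)*fw
    T=np.eye(4); T[:3,:3]=np.c_[x,np.cross(z,x),z]; T[:3,3]=p+[0,0,.005]+v[0]*fw+[0,0,v[1]]+ (v[3] if len(v)>3 else 0)*lat-.105*z; return T
K=3
def ren(im,parts):
    m=np.zeros((384*K,512*K),np.uint8)
    for P in parts: cv2.fillConvexPoly(m,cv2.convexHull((project(im,P)*K+K/2).astype(np.float32)).round().astype(np.int32),1)
    return m[K//2::K,K//2::K]>0
def masks(v,c): A=T(v); return ren(ims[c],[tf(A,LB(0)),tf(A,BB(0))])
def cost(v,info=0):
    o=0
    for c in('scene','top'):
        if (c,'lamp') not in M: continue
        # robot hides the middle: compare bbox & mask containment
        m=masks(v,c); a=M[c,'lamp']|M.get((c,'battery'),False)
        ys,xs=np.where(m); y2,x2=np.where(a)
        P=project(ims[c],np.vstack([tf(T(v),LB(0)),tf(T(v),BB(0))])); bb=np.r_[P.min(0),P.max(0)-1]; bo=np.r_[x2.min(),y2.min(),x2.max(),y2.max()]
        o+=np.abs(bb-bo).sum()*(1 if c=='scene' else .5)+ .05*(a&~m).sum()
    return o
if __name__=='__main__':
    for t0 in(-.3,0,.2):
        q=minimize(cost,[0,0,t0],method='Nelder-Mead',options=dict(initial_simplex=np.array([[0,0,t0],[.008,0,t0],[0,.008,t0],[0,0,t0+.15]])));print(q.x.round(4),q.fun,'window',tf(T(q.x),[-.012,0,.025]).round(4))
    u=cv2.resize(ims['scene']['color'][:,:,::-1],None,fx=4,fy=4,interpolation=cv2.INTER_CUBIC).copy(); A=T(q.x)
    for P in(tf(A,LB(0)),tf(A,BB(0))):
        cv2.polylines(u,[cv2.convexHull((project(ims['scene'],P)*4+2).astype(np.float32)).round().astype(int)],True,(0,0,255),1)
    cc=(project(ims['scene'],tf(A,[0,0,.08]))*4)[0].astype(int); cv2.imwrite('pics/'+sys.argv[1]+'.png',u[max(0,cc[1]-250):cc[1]+250,max(0,cc[0]-300):cc[0]+300])
E
python3 ang.py a1
```

```text
10.15 [ 0.51715639 -0.1545123   0.10564273]
scene lamp [(0.76, [209.0, 220.0, 294.0, 259.0])]
scene battery []
top lamp []
top battery []
[ 0.0056 -0.0056 -0.0743] 2.3814538190947645 window [[ 0.6015 -0.1514  0.0871]]
[ 0.006  -0.0053 -0.0629] 2.2441462387450315 window [[ 0.6022 -0.1514  0.0883]]
[ 0.0061 -0.0056 -0.0678] 2.3320087885978125 window [[ 0.6022 -0.1514  0.0876]]
```

View pics/a1.png

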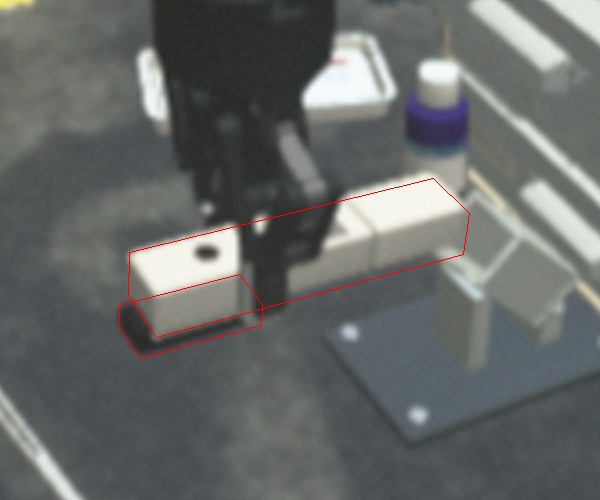

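The scene fit puts the head about 3–4° low. I'll press 3 mm more, lift, and firm up the grip.

>>> move_arm:
  commands:
    - {"x": 0,"y": 0,"z": 0.05,"roll": 0}
    - {"x": 0,"y": 0,"z": 0.05,"roll": 0}
    - {"x": 0,"y": 0,"z": 0,"roll": 0}

```text
time: 10.7
eef_pos: [0.5182, -0.1548, 0.104]
eef_rot: [3.141, 0.058, 0.0]
force: [-2.7, -0.3, 2.9]
finger_gap: 0.0316
grasp_force: 46.5
```

>>> move_arm:
  commands:
    - {"x": 0,"y": 0,"z": 0,"roll": 0}
    - {"x": 0,"y": 0,"z": 0,"roll": 0}
    - {"x": 0,"y": 0,"z": -0.2,"roll": 0}
    - {"x": 0,"y": 0,"z": -0.5,"roll": 0}
    - {"x": 0,"y": 0,"z": -0.7,"roll": 0}
    - {"x": 0,"y": 0,"z": -0.7,"roll": 0}
    - {"x": 0,"y": 0,"z": -0.4,"roll": 0}
    - {"x": 0,"y": -0.3,"z": 0,"roll": 0}
    - {"x": 0,"y": -0.6,"z": 0,"roll": 0}
    - {"x": 0,"y": -0.7,"z": 0,"roll": 0}
    - {"x": 0,"y": -0.7,"z": 0,"roll": 0}
  squeeze: 100

```text
time: 11.62
eef_pos: [0.5148, -0.0846, 0.1783]
eef_rot: [-3.141, -0.056, 0.002]
force: [1.1, -0.1, -1.9]
finger_gap: 0.0302
grasp_force: 99.8
```

>>> move_arm:
  commands:
    - {"x": 0,"y": -0.8,"z": 0,"roll": 0}
    - {"x": 0,"y": -0.8,"z": 0,"roll": 0}
    - {"x": 0,"y": -0.8,"z": 0,"roll": 0}
    - {"x": 0,"y": -0.8,"z": 0,"roll": 0}
    - {"x": 0.4,"y": -0.8,"z": 0,"roll": 0}
    - {"x": 0.5,"y": -0.8,"z": 0,"roll": 0}
    - {"x": 0.5,"y": -0.8,"z": 0,"roll": 0}
    - {"x": 0.4,"y": -0.8,"z": 0,"roll": 0}
    - {"x": 0.3,"y": -0.5,"z": 0,"roll": 0}
    - {"x": 0,"y": 0,"z": 0,"roll": 0}
    - {"x": 0,"y": 0,"z": 0,"roll": 0}
    - {"x": 0,"y": 0,"z": 0,"roll": 0}

```text
time: 12.62
eef_pos: [0.5698, 0.1233, 0.1782]
eef_rot: [3.141, 0.058, -0.003]
force: [0.1, 0.8, -1.5]
finger_gap: 0.0305
grasp_force: 99.7
```

```bash
python3 ang.py a2
```

```text
12.6167 [0.56982006 0.1232774  0.17817987]
scene lamp [(0.85, [186.0, 128.0, 251.0, 152.0])]
scene battery [(0.49, [185.0, 147.0, 208.0, 153.0])]
top lamp []
top battery []
[ 0.0071 -0.0043 -0.0515] 1.3432604859906008 window [[0.6561 0.1265 0.1627]]
[ 0.0058 -0.0043 -0.0575] 1.3446315702152731 window [[0.6547 0.1264 0.1623]]
[ 0.0069 -0.0043 -0.0518] 1.3393660882030816 window [[0.6559 0.1265 0.1628]]
```

View pics/a2.png

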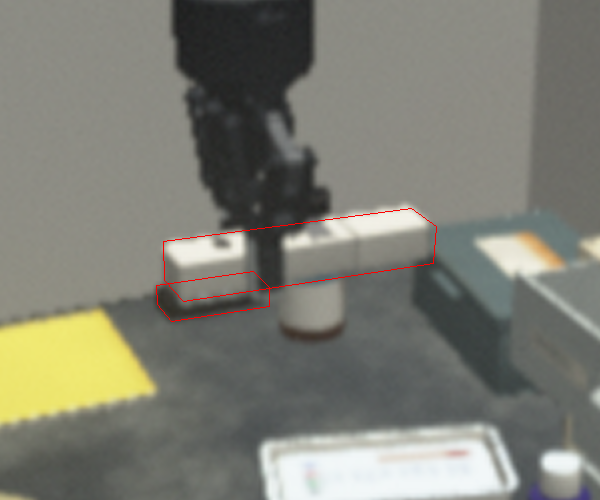

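The overlay matches: the lamp is near level over the pad and the battery end (about (157,290)) sits at home. I'll do a numeric cross-check with the wrist camera before closing.

```bash
cat > chk.py <<'E'
import ang; from ang import *
im=viewer.read_camera('wrist')
for q in('lamp','count_pad','battery'):
    g=viewer.regions_of('wrist',q); print(q,[(round(x['score'],2),np.round(x['bbox']).tolist()) for x in g[:2]])
    if q=='lamp': m=g[0]['mask']
print('row widths',[(y,np.where(m[y])[0][[0,-1]].tolist()) for y in range(0,384,12) if m[y].any()])
for th in(-.1,-.05,0,.05):
    P=project(im,tf(T([.0065,-.0043,th]),[[.012,-.016,0],[.012,.016,0],[-.012,-.016,0],[-.012,.016,0],[.012,-.016,.07],[.012,.016,.07]]),True); print(th,P.round(1).tolist())
t=viewer.read_camera('top')
for q in('count_pad','stain_bottle'): print(q,[(round(x['score'],2),np.round(x['bbox'],1).tolist()) for x in viewer.regions_of('top',q)[:1]])
E
python3 chk.py
```

```text
12.9167 [0.57078604 0.122827   0.17908542]
scene lamp [(0.9, [185.0, 126.0, 255.0, 152.0])]
scene battery []
top lamp []
top battery []
lamp [(0.9, [215.0, 10.0, 298.0, 314.0])]
count_pad [(0.72, [191.0, 4.0, 319.0, 161.0])]
battery []
row widths [(12, [217, 291]), (24, [214, 294]), (36, [215, 293]), (48, [214, 294]), (60, [214, 293]), (72, [214, 294]), (84, [214, 293]), (96, [214, 294]), (108, [215, 294]), (120, [214, 294]), (132, [216, 293]), (144, [215, 293]), (156, [215, 293]), (168, [216, 293]), (180, [216, 292]), (192, [216, 291]), (204, [217, 290]), (216, [217, 291]), (228, [217, 291]), (240, [218, 290]), (252, [219, 289]), (264, [220, 288]), (276, [221, 287]), (288, [221, 287]), (300, [221, 287]), (312, [231, 277])]
-0.1 [[291.9, 8.9], [217.1, 8.8], [286.1, 27.8], [222.6, 27.8], [293.0, 169.6], [215.9, 169.6]]
-0.05 [[293.4, 5.4], [215.5, 5.4], [287.2, 23.3], [221.5, 23.2], [293.5, 171.6], [215.4, 171.6]]
0 [[295.1, 2.3], [213.9, 2.2], [288.4, 18.9], [220.4, 18.9], [294.1, 173.9], [214.9, 173.9]]
0.05 [[296.9, -0.4], [212.1, -0.5], [289.7, 14.8], [219.2, 14.8], [294.6, 176.4], [214.4, 176.4]]
count_pad [(0.79, [172.4, 135.3, 208.5, 194.0])]
stain_bottle [(0.57, [232.6, 148.3, 251.4, 157.7])]
```

```bash
python3 -c "
from station import r,workorder
s=r.read_state(); print(s['time'],s['grasp_force'],s['eef_pos']); print(workorder.close_job())"
```

```text
13.5667 99.73999857902527 [0.57092312 0.12340205 0.1789922 ]
the job is handed in; nothing more can be done
None
```

I handed the job in at 13.6 s. The battery is pushed home to its firm stop, and the lamp is out of the holder and held with its window over the pad centre at about 16 cm, level to within about 3°. The small bottle is still in its place, and the part of the pad the camera could see had not moved. The battery push reached about 93 N at the wrist (limit 120 N).

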